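Slide a tenoned chair rail home under the pegging jig's low bridge

ROBOT

A 7-joint arm with a two-finger parallel gripper is mounted at the origin on the work surface. World frame = base frame: x ahead of the robot, y to its left, z up, the work surface at z = 0. Lengths are in m, angles in rad, forces in N, time in s.
With the tool pointing down it reaches from about 0.4 to 0.85 m from the base axis. Payload 4.5 kg.
Tool frame: the origin (TCP) lies at the very end of the fingers, on their centre line; the grasp point (between the pads) lies 19 mm behind it (r.pinch_z is the distance from the TCP to the grasp point, in m); x points along the fingers, y is the direction in which the jaws open and shut, and the axes are right-handed (so a half turn about x gives the same grasp; the last joint's range is limited). The gripper opens to 88 mm and grips with 3 to 60 N. Pads are 18 mm wide; open, the fingers measure 123 mm over their backs; the gripper's body (75 mm by 187 mm) begins 45 mm behind the grasp point.
Start: joints at [1.37, 0.689, -0.195, 1.565, 0.157, 0.902, -0.215], TCP at [0.145, -0.608, 0.239] pointing down, gripper open.
Joint ranges: [-3.01, 3.01], [-0.46, 2.08], [-1.47, 1.51], [0.13, 2.56], [-1, 4.14], [0.04, 2.09], [-2.66, 2.66]. Speed limits (rad/s): [2.57, 2.57, 3.14, 3.14, 3.14, 3.14, 3.14].

INTERFACE

Orientations are given as a unit quaternion [x, y, z, w].
In Python, from plant import telemetry, cams, job, r gives the robot as it stands.
- The arm moves only by the tool send_rows, never from a script. Its argument "commands" is one flat list of numbers, 7 for each row, row after row: the shift along the world's x, y, z as a fraction of full scale, then the turn, a rotation vector about the world's x, y, z as a fraction of full scale, then the closure, from 0 (fully open) to 1 (shut). In form: [dx, dy, dz, wx, wy, wz, claw, dx, dy, dz, wx, wy, wz, claw, ...]. A call has 1 to 12 rows; each row shifts and turns the pose as measured when the row begins; what a row does not reach is not made up. Full scale, the value 1, is 250 mm for a shift and 90 degrees for a turn. A row lasts 1/10 s, in which the tool goes at most 50 mm and 8.59 degrees, less where a joint would pass 70% of its speed; a pose out of reach is approached as far as the arm can. A call with a number of a shift or a turn outside -1 to 1 is refused whole. A call with a gripper value outside its range is refused whole. The fingers move at their own pace and stop on an object; "newtons" is the grip in N (left out, the last holds). Time passes only in rows, so rows that do not move let the fingers close. It gives the time, the measured TCP pose, the force and the opening at its end, in the units of the state.
- telemetry.get_state(): the state, without advancing time (a new reading comes with each control period).
- cams.snapshot(name): name is "side" or "top"; returns a dict with "image" (400x640x3 uint8, blue, green, red), "intrinsics" (3x3 intrinsics, pixels), "k1" (the pictures are not rectified: a ray, as slopes to the right and down, at radius r is drawn at 1 + k1 r^2 times it, then the intrinsics apply), "world_to_cam" (4x4, takes a point from world to camera coordinates). Camera axes: x right, y down, z forward; pixel columns grow to the right and rows downward; lengths in m; the calibration is good to about 2 mm. A picture is of the moment at which its call begins. There is no depth.
- job.finish_job(): hands the job in, once; it reports no verdict.
The state is a dict: "clock": time; "q": joint angles; "qd": joint speeds; "joint_torque": joint torques, N m; "tool_pos": TCP position; "eef_rot": TCP orientation; "contact_force": force on the tool from outside, world axes, zero at the start; "moment": the same for the moment, N m; "opening": opening from 0.0 (shut) to 1.0 (fully open).
Only numpy, scipy, OpenCV 4.12 (cv2) and the standard library are available. Lean on these libraries where they do the work, as an engineer would, in place of code of your own. Each camera call takes 0.05 s, during which the arm holds its last target.

TASK

Take the dark chair rail with the tenon, lay it in the wooden drilling jig and slide it tenon first under the low bridge, past the sprung shoe, until the tenon's end meets the rubber-tipped screw of the end stop. Press it home against the stop with more than 5 N but never more than 10 N, then let go and leave the rail lying flat in the jig, still touching the stop. Leave the plain offcut and the glue pot where they are.

Things in the scene. Friction and masses are not known exactly. Their poses are not given: they have to be found in the camera images.
- rail_mid (a point): Centre (half-way up) of the loose chair rail, about 0.1 kg: dark wood block 110 long x 44 wide x 20 mm high, with a lighter tenon 30 long x 28 wide x 12 mm high (4 to 16 mm above the underside) on one end. The block runs from x = -70 to +40 mm of this point, the tenon from +40 to +70 mm. x points along the rail to the tenon, z up. The tenon starts pointing away from the robot, within 0.5 rad.
- rail_tip (a point): Centre of the end face of the rail's tenon, 70 mm along x from rail_mid; same axes.
- rail: The rail as a body; origin at its underside, 10 mm below rail_mid. Axes as rail_mid.
- jig: The pegging jig, fixed to the bench: a wooden base 310 x 130 x 12 mm from x = -170 to +140 mm of its origin, which lies on the bench top on the centre line. The rail is laid on the base's top, 12 mm above the origin, and pushed along the jig's +x (away from the robot), centred on y = 0. The base is clear from x = -170 to -24 mm.
- tunnel_mouth (a point): Middle of the mouth of the wooden tunnel, on the base's top, at jig x = +15 mm; axes as the jig's. The tunnel runs 50 mm along x: 48 mm wide and 23 mm high inside (3 mm above the rail), 88 mm wide and 35 mm high outside; a spring housing and bush on it rise to 51 mm. Two flared guides 16 mm high start 39 mm before the mouth, 70 mm apart inside and 88 mm over the outsides there.
- shoe_under (a point): Underside of a sprung steel shoe (round bar across, 10 mm radius) in the tunnel, 17 mm past the mouth, 18 mm above the base's top. The tenon passes below it; the 20 mm block lifts it 2 mm (about 1.5 N): a hump of up to about 5 N of push, then, with the tip 62 mm or more along the jig's x, a steady drag of 1 to 4 N that also holds the let-go rail. Lifting the tail while pushing jams the rail.
- stop: Steel bracket of the end stop (22 long x 60 wide x 26 mm high), fixed on the base; origin on the base's top, middle of its robot-side face, 101 mm past the tunnel's mouth; axes as the jig's. Through it a set screw points at the tenon, 11 mm above the base: its rubber tip, 20 mm across, stands 6 to 39 mm before the bracket, differently each time and not told; it gives 1 mm per 3 N.
- offcut_mid (a point): Centre of a plain offcut of the same dark stock without a tenon, 115 x 44 x 20 mm, loose: leave it alone. It lies on one side of the jig and the rail on the other, either way round.
- glue_pot_mid (a point): Centre of the white glue pot, 60 mm across and 85 mm high, loose: leave it alone.
Mind the look-alikes: they are no part of the job. What is shaped like the rail but pink or turquoise is not meant.

How it is judged:
By the outcome, as a careful person would: the job done as asked, in the order asked, and still so for the second after the job is handed in, with the robot touching nothing.
It also fails if it takes over 67 s, if anything falls off the work surface, if the arm or the gripper's body presses on something with over 40 N, if the wrist force passes 120 N, or if a joint passes its speed limit or range.

## Working session

There is one attempt and no reset: what is moved stays moved. The work goes in short steps, Python scripts to look and compute and a tool call to move; the robot and the scene stay as the last step left them, time stands still between calls to the robot, and variables do not carry over. Pictures are saved under pics/ and viewed, and the job is handed in when it is done.

Besides the shell and the picture viewer there is one more tool, called after "Call:" as name(argument=value, ...) on one line, values as JSON. send_rows: Moves the arm, as the interface text tells. Its arguments: {"type":"object","properties":{"commands":{"type":"array"},"newtons":{"type":"number"}},"required":["commands"]}

```bash
ls; mkdir -p pics
python3 - <<'E'
from plant import telemetry, cams, job, r
import cv2
for n in ("side","top"):
    s=cams.snapshot(n); cv2.imwrite(f"pics/{n}0.png",s["image"]); print(n,s["intrinsics"],s["k1"],s["world_to_cam"])
s=telemetry.get_state(); print(s["clock"],s["tool_pos"],s["eef_rot"],s["contact_force"],s["opening"],r.pinch_z)
E
```

```text
pics
side [[498.7269067    0.         312.68850362]
 [  0.         498.7269067  205.29184817]
 [  0.           0.           1.        ]] -0.03910740890091397 [[-0.82865848 -0.55953354  0.01572703  0.41885429]
 [-0.41666364  0.59782193 -0.68483601  0.22541762]
 [ 0.37378675 -0.57404805 -0.72852749  1.40886265]
 [ 0.          0.          0.          1.        ]]
top [[375.61525944   0.         318.53757041]
 [  0.         375.61525944 200.46397155]
 [  0.           0.           1.        ]] -0.08078708135460205 [[ 0.02982693 -0.99954012  0.00546753  0.01345405]
 [-0.99488144 -0.03021537 -0.09642592  0.48078955]
 [ 0.09654677 -0.00256345 -0.99532515  0.98418736]
 [ 0.          0.          0.          1.        ]]
0.1 [ 0.14520704 -0.60731399  0.23799215] [-0.70212501 -0.08342449  0.7023477  -0.08227111] [-0.45520519  0.39278924  0.45692622] 0.9993212129886359 0.0187
```

View pics/side0.png

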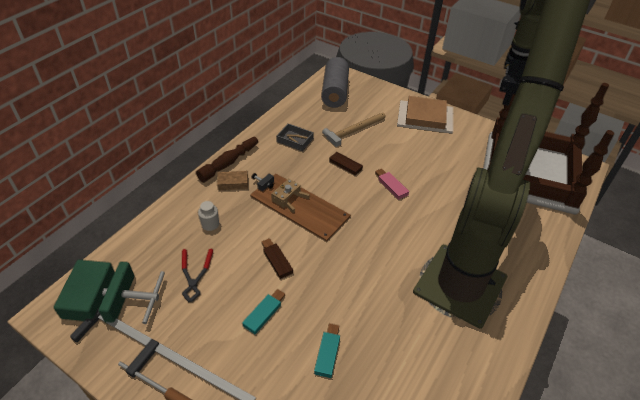

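View pics/top0.png

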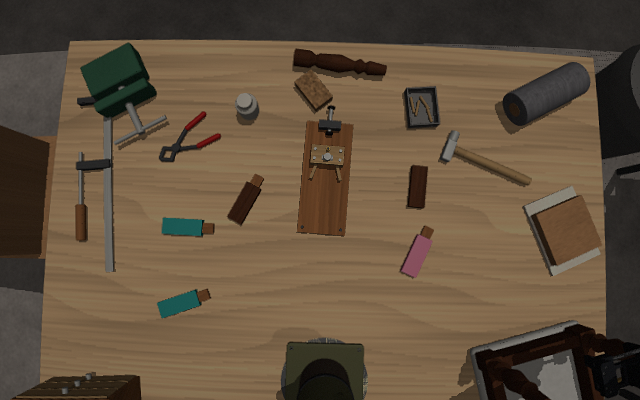

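The rail (dark, lighter tenon) is at top pixel (245,200) and side pixel (277,258). The jig is around top (325,180), and the offcut is at top (418,187).

```bash
cat > h.py <<'E'
import numpy as np, cv2
from plant import telemetry, cams, job, r
def ray(s,u,v):
    K=s["intrinsics"]; d=np.array([(u-K[0,2])/K[0,0],(v-K[1,2])/K[1,1]]); p=d.copy()
    for _ in range(20): p=d/(1+s["k1"]*(p@p))
    T=s["world_to_cam"]; R=T[:3,:3]; return -R.T@T[:3,3], R.T@np.array([p[0],p[1],1])
def onz(s,u,v,z):
    c,d=ray(s,u,v); return c+d*(z-c[2])/d[2]
def proj(s,P):
    P=np.atleast_2d(P); T=s["world_to_cam"]; q=P@T[:3,:3].T+T[:3,3]; p=q[:,:2]/q[:,2:]
    p=p*(1+s["k1"]*(p**2).sum(1))[:,None]; K=s["intrinsics"]
    return p*[K[0,0],K[1,1]]+[K[0,2],K[1,2]]
def crop(s,x0,y0,x1,y1,f,name,pts=()):
    im=cv2.resize(s["image"][y0:y1,x0:x1],None,fx=f,fy=f,interpolation=cv2.INTER_CUBIC)
    im=cv2.convertScaleAbs(im,alpha=1.5,beta=15)
    for pl in pts:
        q=((np.array(pl)+.5-[x0,y0])*f).astype(int)
        cv2.polylines(im,[q.reshape(-1,1,2)],False,(0,255,0),1)
    cv2.imwrite(name,im)
E
python3 - <<'E'
from h import *
s=cams.snapshot("top"); crop(s,215,95,365,245,5,"pics/t1.png") ; crop(s,220,165,280,230,9,"pics/t2.png")
s=cams.snapshot("side"); crop(s,235,165,365,290,5,"pics/s1.png")
E
```

```text
(no output)
```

View pics/t1.png

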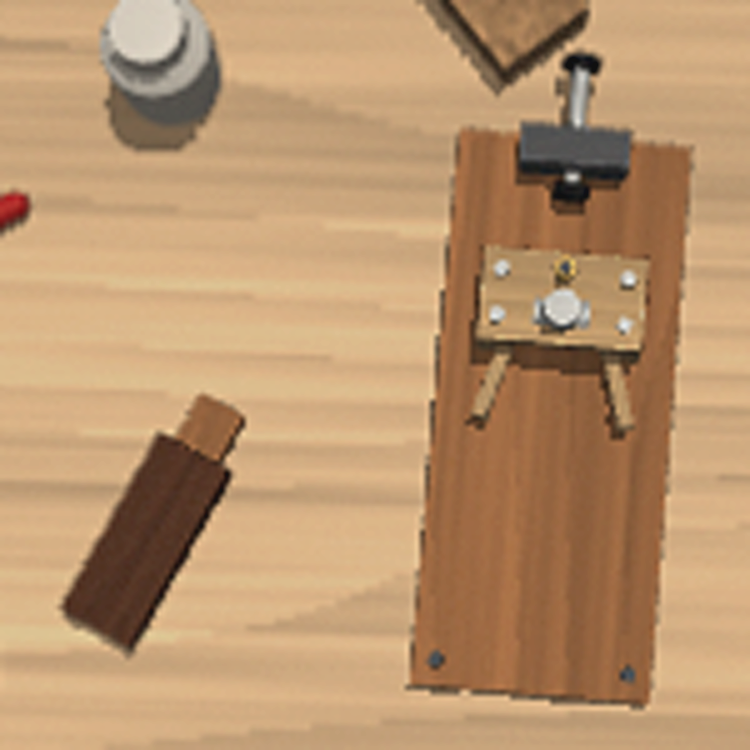

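View pics/t2.png

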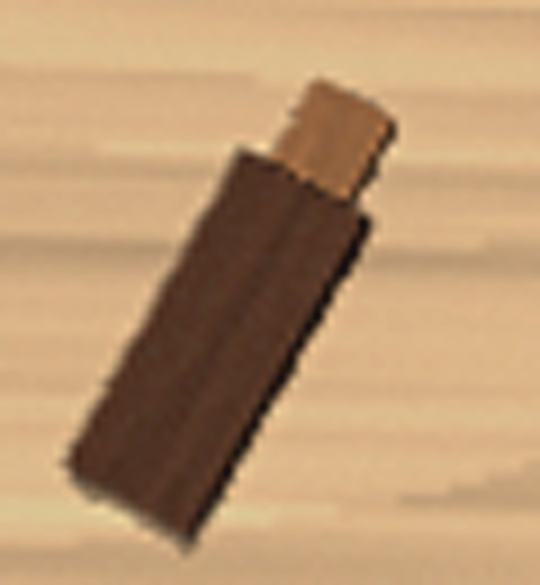

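View pics/s1.png

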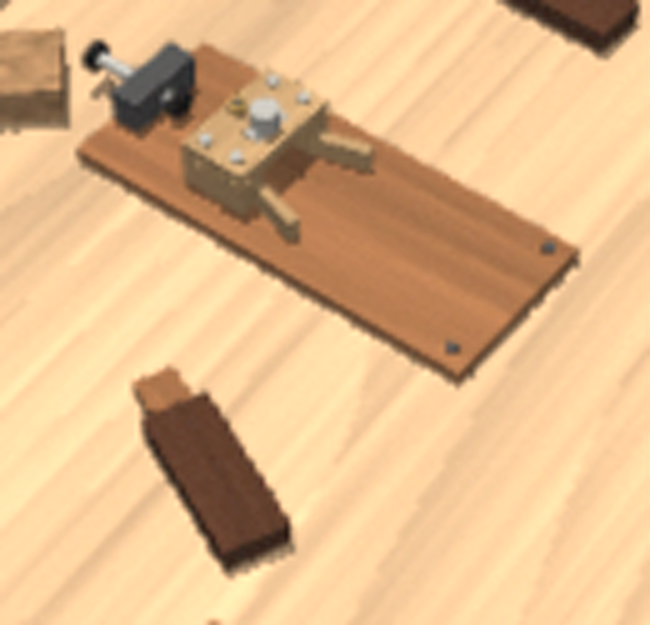

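```bash
cat > fit.py <<'E'
from h import *
from scipy.optimize import least_squares
def fitpose(cors, x0):
    # cors: list of (snap, uv, local xyz)
    def W(p,l):
        c,s_=np.cos(p[2]),np.sin(p[2]); return np.array([p[0]+c*l[0]-s_*l[1],p[1]+s_*l[0]+c*l[1],l[2]])
    f=lambda p: np.concatenate([(proj(s,W(p,l))[0]-uv) for s,uv,l in cors])
    o=least_squares(f,x0,loss="soft_l1"); return o.x, f(o.x).reshape(-1,2).round(2)
E
python3 - <<'E'
from fit import *
T=cams.snapshot("top");S=cams.snapshot("side")
t2=lambda a,b:np.array([220+a/9-.5,165+b/9-.5]); t1=lambda a,b:np.array([215+a/5-.5,95+b/5-.5]); s1=lambda a,b:np.array([235+a/5-.5,165+b/5-.5])
RT=[(T,t2(70,465),(-.07,.022,.02)),(T,t2(183,540),(-.07,-.022,.02)),(T,t2(240,150),(.04,.022,.02)),(T,t2(362,212),(.04,-.022,.02)),(T,t2(318,80),(.07,.014,.016)),(T,t2(393,122),(.07,-.014,.016))]
RS=[(S,s1(145,418),(.04,.022,.02)),(S,s1(208,395),(.04,-.022,.02)),(S,s1(290,526),(-.07,-.022,.02)),(S,s1(226,552),(-.07,.022,.02)),(S,s1(134,382),(.07,.014,.016)),(S,s1(174,368),(.07,-.014,.016))]
JT=[(T,t1(458,128),(.14,.065,.012)),(T,t1(692,148),(.14,-.065,.012)),(T,t1(648,703),(-.17,-.065,.012)),(T,t1(410,688),(-.17,.065,.012))]
JS=[(S,s1(205,45),(.14,-.065,.012)),(S,s1(578,256),(-.17,-.065,.012)),(S,s1(460,375),(-.17,.065,.012)),(S,s1(80,152),(.14,.065,.012))]
for n,c in (("RT",RT),("RS",RS),("R",RT+RS),("JT",JT),("JS",JS),("J",JT+JS)):
    p,e=fitpose(c,[.5,.1,0]); print(n,p.round(4),e.tolist())
    if n=="J": jp=p
    if n=="R": rp=p
c,s_=np.cos(jp[2]),np.sin(jp[2])
def J(x,y,z): return np.array([jp[0]+c*x-s_*y,jp[1]+s_*x+c*y,z])
# screw tip candidates, z=.012+.011+.010 top of rubber disc
for snap,uv in ((T,t1(571,205)),(T,t1(571,190))):
    for z in (.013,.023,.033):
        w=onz(snap,*uv,z)[:2]-jp[:2]; print(z, c*w[0]+s_*w[1], -s_*w[0]+c*w[1])
E
```

```text
RT [ 0.482   0.2239 -0.4692] [[-1.19, 0.37], [0.38, -0.09], [0.05, -0.21], [0.57, 0.6], [-0.37, -0.4], [0.21, -0.21]]
RS [ 0.4842  0.2249 -0.478 ] [[-0.68, 0.17], [0.24, -0.69], [0.74, -0.11], [-0.44, 0.68], [-0.18, 0.21], [0.34, -0.37]]
R [ 0.4829  0.2244 -0.473 ] [[-1.45, -0.05], [0.08, -0.45], [-0.08, -0.55], [0.41, 0.32], [-0.47, -0.71], [0.1, -0.48], [-0.29, 0.3], [0.61, -0.61], [1.3, -0.1], [0.16, 0.75], [0.16, 0.35], [0.66, -0.27]]
JT [ 0.5613  0.0114 -0.052 ] [[0.03, 0.0], [-0.16, -0.17], [0.34, 0.58], [-0.2, -0.38]]
JS [ 0.5618  0.0141 -0.0593] [[0.11, -0.23], [0.77, -0.53], [-0.12, 0.91], [-0.77, -0.2]]
J [ 0.5617  0.0122 -0.0541] [[-0.12, -0.17], [-0.32, -0.25], [-0.06, 0.47], [-0.59, -0.59], [0.26, -0.46], [1.18, -1.1], [0.52, 0.39], [-0.45, -0.36]]
0.013 0.10077460711603518 -0.0015052673410395952
0.023 0.09800719410400534 -0.0014050631256879087
0.033 0.0952397810919756 -0.0013048589103362125
0.013 0.10926772764780564 -0.0008195517354782017
0.023 0.10641646289109871 -0.0007261175229380298
0.033 0.1035651981343919 -0.0006326833103978491
```

```bash
cat > tgt.py <<'E'
from h import *
from scipy.spatial.transform import Rotation as R
JP=np.array([.5617,.0122,-.0541]); RP=np.array([.4829,.2244,-.473])
def loc(p,x,y=0):
    c,s=np.cos(p[2]),np.sin(p[2]); return np.array([p[0]+c*x-s*y,p[1]+s*x+c*y])
def inv(p,w):
    c,s=np.cos(p[2]),np.sin(p[2]); d=np.array(w[:2])-p[:2]; return np.array([c*d[0]+s*d[1],-s*d[0]+c*d[1]])
def need(xyz,yaw,flip=False):
    """rows: shift (fractions) and rotvec fractions to get tool x down, tool y along jaw dir = yaw+90deg"""
    st=telemetry.get_state(); M=R.from_quat(st["eef_rot"])
    best=[]
    for k in (0,np.pi):
        a=yaw+np.pi/2+k; x=np.array([0,0,-1.]); y=np.array([np.cos(a),np.sin(a),0]); T=R.from_matrix(np.c_[x,y,np.cross(x,y)])
        best.append((T*M.inv()).as_rotvec())
    best.sort(key=np.linalg.norm)
    d=np.array(xyz)-st["tool_pos"]
    print("t",st["clock"],"tcp",st["tool_pos"].round(4) if hasattr(st["tool_pos"],'round') else st["tool_pos"],"jig",inv(JP,st["tool_pos"]).round(4),"F",np.round(st["contact_force"],2),"M",np.round(st["moment"],2),"open",round(st["opening"],3))
    print("d/.25",(d/.25).round(4),"rot/90",(best[0]/(np.pi/2)).round(4),"alt",(best[1]/(np.pi/2)).round(3),"q",np.round(st["q"],2))
E
python3 -c "
from tgt import *
g=loc(RP,-.038);print(g); need([*g,.15],RP[2])"
```

```text
[0.44907219 0.24171124]
t 0.3 tcp [ 0.1454 -0.6077  0.2385] jig [-0.3822 -0.6415] F [-0.41  0.68  0.1 ] M [ 0.04 -0.04 -0.05] open 0.998
d/.25 [ 1.2149  3.3975 -0.3538] rot/90 [-4.000e-04  0.000e+00 -4.506e-01] alt [-0.    -0.     1.549] q [ 1.37  0.69 -0.19  1.57  0.16  0.9  -0.22]
```

Call:
send_rows(commands=[0.12,0.15,0,0,0,0.09,0.3,0.12,0.15,0,0,0,0.09,0.3,0.12,0.15,0,0,0,0.09,0.3,0.12,0.15,0,0,0,0.09,0.3,0.12,0.15,0,0,0,0.09,0.3,0.12,0.15,0,0,0,0.09,0.3,0.12,0.15,0,0,0,0.09,0.3,0.12,0.15,0,0,0,0.09,0.3,0.12,0.15,0,0,0,0.09,0.3,0.12,0.15,0,0,0,0.09,0.3], newtons=30)

```text
clock: 1.3
tool_pos: [0.4468, -0.2259, 0.2393]
eef_rot: [0.47, 0.524, -0.47, 0.532]
contact_force: [1.1, -0.4, -0.4]
opening: 0.701
```

```bash
python3 -c "
from tgt import *
g=loc(RP,-.038); need([*g,.15],RP[2])"
```

```text
t 1.3 tcp [ 0.4468 -0.2259  0.2393] jig [-0.1019 -0.2439] F [ 1.1  -0.42 -0.38] M [-0.02 -0.16  0.01] open 0.701
d/.25 [ 0.0092  1.8703 -0.3571] rot/90 [0.002  0.0073 0.6252] alt [ 0.009 -0.002 -1.375] q [ 0.74  0.57 -0.57  1.93  0.45  0.76  0.02]
```

Call:
send_rows(commands=[0,0.19,0,0,0,0.07,0.2,0,0.19,0,0,0,0.07,0.2,0,0.19,0,0,0,0.07,0.2,0,0.19,0,0,0,0.07,0.2,0,0.19,0,0,0,0.07,0.2,0,0.19,0,0,0,0.07,0.2,0,0.19,0,0,0,0.07,0.2,0,0.19,0,0,0,0.07,0.2,0,0.19,0,0,0,0.06,0.2,0,0.15,-0.1,0,0,0,0.2,0,0,-0.18,0,0,0,0.2,0,0,0,0,0,0,0.2])

```text
clock: 2.5
tool_pos: [0.4518, 0.2669, 0.171]
eef_rot: [0.16, 0.684, -0.143, 0.697]
contact_force: [0.2, -0.8, -0.3]
opening: 0.801
```

```bash
python3 -c "
from tgt import *
g=loc(RP,-.038); need([*g,.005],RP[2])
s=cams.snapshot('top'); crop(s,200,150,300,250,7,'pics/t3.png'); crop(cams.snapshot('side'),220,200,340,300,6,'pics/s3.png')"
```

```text
t 2.5 tcp [0.4518 0.2669 0.171 ] jig [-0.1235  0.2484] F [ 0.21 -0.83 -0.32] M [-0.13 -0.13  0.04] open 0.801
d/.25 [-0.0109 -0.1009 -0.6641] rot/90 [-0.0124  0.0153 -0.0262] alt [-0.024 -0.019  1.974] q [-0.19  0.73 -0.71  1.95  0.74  0.71 -0.22]
```

View pics/s3.png

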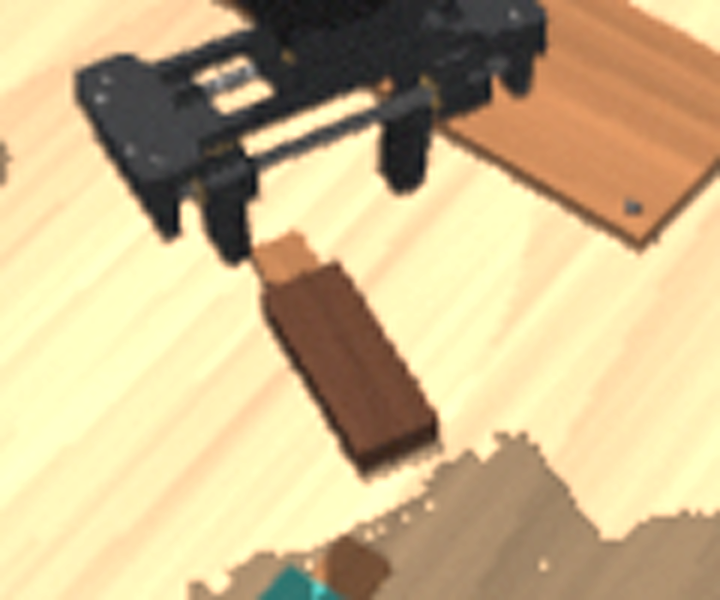

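The gripper hangs above the rail (side view) and the jaws are lined up across it. I'll correct the position and go down.

Call:
send_rows(commands=[-0.011,-0.1,0,-0.012,0.015,-0.026,0.2,0,0,0,0,0,0,0.2,0,0,-0.18,0,0,0,0.2,0,0,-0.18,0,0,0,0.2,0,0,-0.1,0,0,0,0.2,0,0,0,0,0,0,0.2])

```text
clock: 3.2
tool_pos: [0.4612, 0.2459, 0.07]
eef_rot: [0.179, 0.678, -0.16, 0.694]
contact_force: [-1.6, 0.0, 0.4]
opening: 0.803
```

```bash
python3 -c "
from tgt import *
g=loc(RP,-.038); need([*g,.005],RP[2])
crop(cams.snapshot('side'),220,200,340,300,6,'pics/s4.png')"
```

```text
t 3.2 tcp [0.4612 0.2459 0.07  ] jig [-0.113   0.2279] F [-1.57  0.01  0.43] M [-0.01 -0.11 -0.02] open 0.803
d/.25 [-0.0484 -0.0166 -0.2601] rot/90 [-0.0134  0.0183  0.0074] alt [ 0.029  0.021 -1.992] q [-0.27  0.87 -0.51  2.02  0.97  0.47 -0.43]
```

View pics/s4.png

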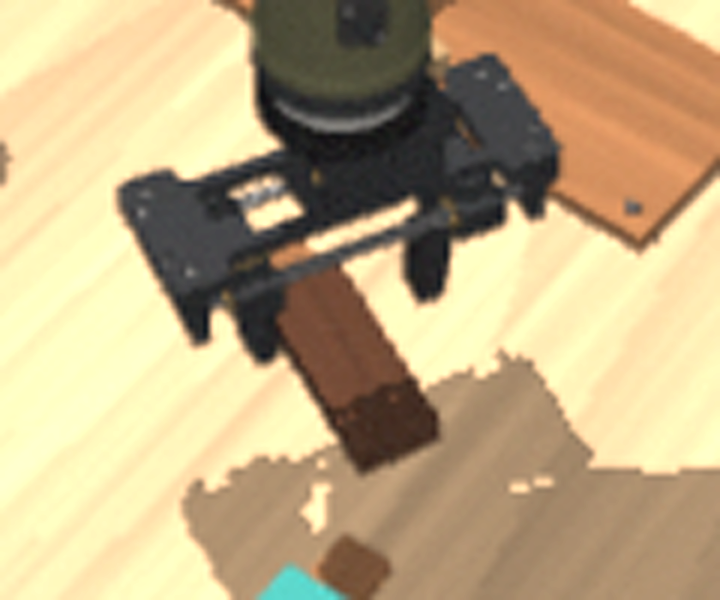

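Call:
send_rows(commands=[-0.048,-0.017,0,-0.013,0.018,0.007,0.2,0,0,0,0,0,0,0.2,0,0,-0.12,0,0,0,0.2,0,0,0,0,0,0,0.2])

```text
clock: 3.65
tool_pos: [0.4558, 0.2461, 0.0495]
eef_rot: [0.173, 0.683, -0.161, 0.691]
contact_force: [-0.8, -1.1, 0.2]
opening: 0.802
```

```bash
python3 -c "
from tgt import *
g=loc(RP,-.038); need([*g,.005],RP[2])"
```

```text
t 3.65 tcp [0.4558 0.2461 0.0495] jig [-0.1184  0.2278] F [-0.81 -1.14  0.21] M [-0.06 -0.09 -0.  ] open 0.802
d/.25 [-0.0269 -0.0176 -0.178 ] rot/90 [-0.0082  0.0098  0.0025] alt [ 0.015  0.013 -1.997] q [-0.3   0.9  -0.48  2.03  1.    0.44 -0.46]
```

Call:
send_rows(commands=[-0.027,-0.018,-0.03,-0.008,0.01,0.002,0.2,-0.015,-0.01,-0.03,0,0,0,0.2,0,0,0,0,0,0,0.2])

```text
clock: 3.95
tool_pos: [0.4474, 0.2402, 0.0381]
eef_rot: [0.168, 0.686, -0.165, 0.689]
contact_force: [-0.2, 0.4, 0.1]
opening: 0.803
```

```bash
python3 -c "
from tgt import *
g=loc(RP,-.038); need([*g,.005],RP[2])"
```

```text
t 3.95 tcp [0.4474 0.2402 0.0381] jig [-0.1265  0.2215] F [-0.22  0.42  0.05] M [ 0.03 -0.09  0.03] open 0.803
d/.25 [ 0.0067  0.006  -0.1326] rot/90 [-0.0021  0.0028  0.0012] alt [ 0.004  0.003 -1.999] q [-0.31  0.92 -0.45  2.04  1.03  0.42 -0.49]
```

Aligned. Going down.

Call:
send_rows(commands=[0.004,0.004,-0.05,0,0,0,0.2,0,0,-0.05,0,0,0,0.2,0,0,-0.03,0,0,0,0.2,0,0,0,0,0,0,0.2])

```text
clock: 4.35
tool_pos: [0.4506, 0.2426, 0.0058]
eef_rot: [0.169, 0.685, -0.164, 0.689]
contact_force: [0.2, -0.4, 0.5]
opening: 0.801
```

```bash
python3 -c "
from tgt import *
g=loc(RP,-.038); need([*g,.005],RP[2])"
```

```text
t 4.35 tcp [0.4506 0.2426 0.0058] jig [-0.1234  0.224 ] F [ 0.18 -0.39  0.5 ] M [ 0.   -0.15 -0.01] open 0.801
d/.25 [-0.006  -0.0034 -0.003 ] rot/90 [-0.0039  0.0052  0.0017] alt [ 0.008  0.006 -1.998] q [-0.36  0.97 -0.37  2.04  1.12  0.34 -0.57]
```

Call:
send_rows(commands=[0,0,0,0,0,0,0.7,0,0,0,0,0,0,0.7,0,0,0,0,0,0,0.7,0,0,0,0,0,0,0.7,0,0,0,0,0,0,0.7,0,0,0,0,0,0,0.7], newtons=30)

```text
clock: 4.95
tool_pos: [0.451, 0.2429, 0.0066]
eef_rot: [0.17, 0.685, -0.164, 0.69]
contact_force: [-0.4, -0.1, -1.1]
opening: 0.498
```

```bash
python3 -c "
from tgt import *
g=loc(RP,-.038); need([*g,.005],RP[2])"
```

```text
t 4.95 tcp [0.451  0.2429 0.0066] jig [-0.123   0.2244] F [-0.38 -0.08 -1.1 ] M [ 0.08 -0.07  0.05] open 0.498
d/.25 [-0.0077 -0.0047 -0.0063] rot/90 [-0.0044  0.0057  0.0019] alt [ 0.009  0.007 -1.998] q [-0.36  0.97 -0.37  2.04  1.12  0.34 -0.57]
```

Call:
send_rows(commands=[0,0,0.1,0,0,0,0.7,0,0,0.1,0,0,0,0.7,0,0,0.1,0,0,0,0.7,0,-0.06,0,0,0,0.06,0.7,0,-0.1,0,0,0,0.06,0.7,0,-0.1,0,0,0,0.06,0.7,0,-0.1,0,0,0,0.06,0.7,0,-0.1,0,0,0,0.03,0.7,0,-0.1,0,0,0,0,0.7,0,-0.1,0,0,0,0,0.7,0,-0.1,0,0,0,0,0.7,0,0,0,0,0,0,0.7])

```text
clock: 6.15
tool_pos: [0.4491, 0.046, 0.0849]
eef_rot: [0.015, 0.706, -0.008, 0.708]
contact_force: [0.2, -0.1, -0.2]
opening: 0.497
```

```bash
python3 -c "
from tgt import *
g=loc(JP,-.134); need([*g,.05],JP[2])
crop(cams.snapshot('side'),220,150,380,290,5,'pics/s5.png');crop(cams.snapshot('top'),250,100,390,260,4,'pics/t5.png')"
```

```text
t 6.15 tcp [0.4491 0.046  0.0849] jig [-0.1143  0.0277] F [ 0.19 -0.07 -0.23] M [ 0.04 -0.12 -0.06] open 0.497
d/.25 [-0.0847 -0.1062 -0.1397] rot/90 [-0.0058  0.0028 -0.0141] alt [-0.004 -0.009  1.986] q [ 0.17  0.83 -0.6   2.19  1.14  0.47  0.19]
```

View pics/s5.png

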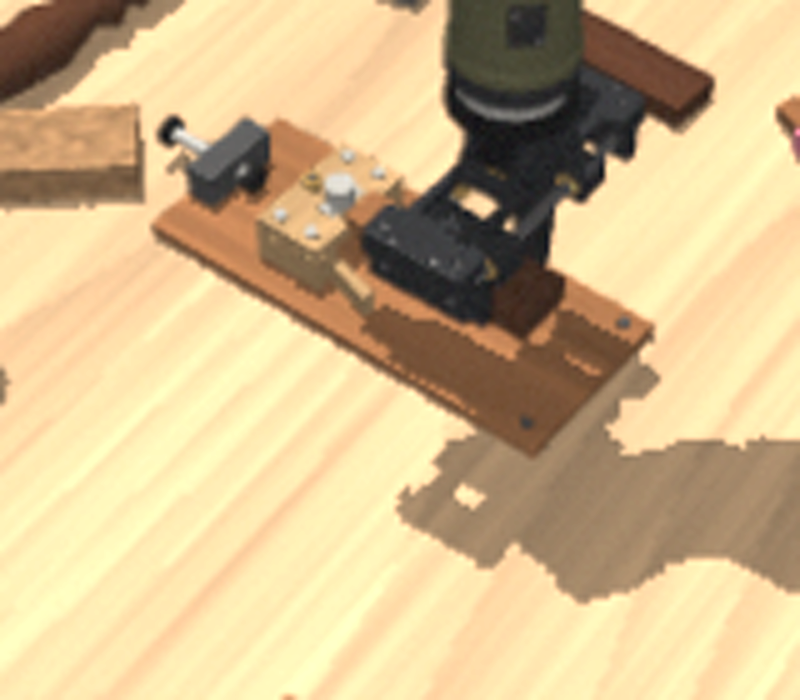

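View pics/t5.png

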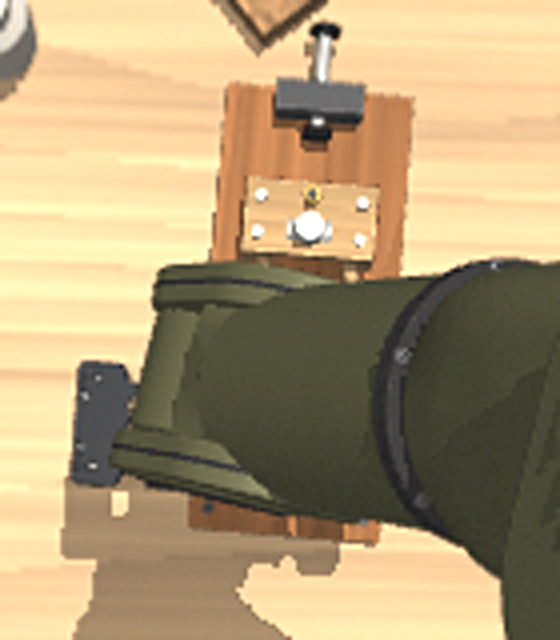

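Call:
send_rows(commands=[-0.085,-0.1,0,-0.006,0.003,-0.014,0.7,-0.02,-0.03,-0.02,0,0,0,0.7,0,0,-0.02,0,0,0,0.7,0,0,0,0,0,0,0.7])

```text
clock: 6.65
tool_pos: [0.4247, 0.024, 0.076]
eef_rot: [0.019, 0.705, -0.011, 0.709]
contact_force: [0.2, -0.1, -1.8]
opening: 0.496
```

```bash
python3 -c "
from tgt import *
g=loc(JP,-.134); need([*g,.02],JP[2])"
```

```text
t 6.65 tcp [0.4247 0.024  0.076 ] jig [-0.1375  0.0044] F [ 0.24 -0.15 -1.84] M [ 0.03 -0.05 -0.05] open 0.496
d/.25 [ 0.013  -0.0183 -0.224 ] rot/90 [-0.0074  0.0035 -0.0072] alt [-0.005 -0.012  1.993] q [ 0.17  0.82 -0.53  2.27  1.29  0.38  0.05]
```

Call:
send_rows(commands=[0.013,-0.018,-0.06,-0.009,0.005,-0.008,0.7,0,-0.008,-0.06,-0.004,0.002,-0.004,0.7,0,0,-0.05,0,0,0,0.7,0,0,0,0,0,0,0.7])

```text
clock: 7.05
tool_pos: [0.4309, 0.0239, 0.0334]
eef_rot: [0.018, 0.707, -0.021, 0.707]
contact_force: [-0.2, -0.7, -1.4]
opening: 0.497
```

```bash
python3 -c "
from tgt import *
g=loc(JP,-.134); need([*g,.02],JP[2])
crop(cams.snapshot('side'),240,150,380,260,5.5,'pics/s6.png')"
```

```text
t 7.05 tcp [0.4309 0.0239 0.0334] jig [-0.1312  0.0046] F [-0.22 -0.69 -1.39] M [ 0.01 -0.04  0.08] open 0.497
d/.25 [-0.0121 -0.0176 -0.0536] rot/90 [ 0.0024 -0.0003  0.0007] alt [-0.    -0.004 -1.999] q [ 0.12  0.91 -0.47  2.26  1.51  0.37 -0.17]
```

View pics/s6.png

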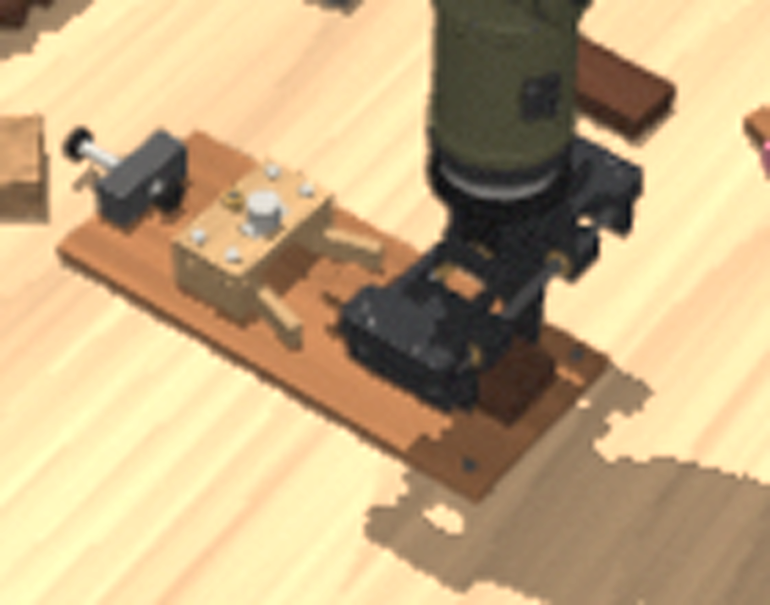

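Call:
send_rows(commands=[-0.012,-0.018,-0.01,0,0,0,0.7,-0.003,-0.008,-0.02,0,0,0,0.7,0,-0.004,-0.01,0,0,0,0.7,0,0,0,0,0,0,0.7])

```text
clock: 7.5
tool_pos: [0.4293, 0.0197, 0.0262]
eef_rot: [0.018, 0.705, -0.018, 0.709]
contact_force: [-0.5, 0.6, -0.5]
opening: 0.498
```

```bash
python3 -c "
from tgt import *
g=loc(JP,-.134); need([*g,.0186],JP[2])"
```

```text
t 7.5 tcp [0.4293 0.0197 0.0262] jig [-0.1327  0.0004] F [-0.55  0.64 -0.5 ] M [ 0.09 -0.12 -0.03] open 0.498
d/.25 [-0.0054 -0.0012 -0.0306] rot/90 [ 0.0001  0.003  -0.0018] alt [-0.005  0.     1.998] q [ 0.14  0.93 -0.48  2.27  1.6   0.38 -0.24]
```

Call:
send_rows(commands=[-0.003,-0.002,-0.016,0,0.003,0,0.7,0,0,-0.012,0,0,0,0.7,0,0,-0.006,0,0,0,0.7,0,0,0,0,0,0,0.7])

```text
clock: 7.9
tool_pos: [0.4294, 0.0199, 0.0183]
eef_rot: [0.018, 0.706, -0.018, 0.708]
contact_force: [-0.5, 0.4, 2.9]
opening: 0.494
```

```bash
python3 -c "
from tgt import *
g=loc(JP,-.134); need([*g,.0186],JP[2])"
```

```text
t 7.9 tcp [0.4294 0.0199 0.0183] jig [-0.1326  0.0005] F [-0.51  0.41  2.88] M [-0.02 -0.16 -0.  ] open 0.494
d/.25 [-0.0059 -0.0018  0.0011] rot/90 [-0.0002  0.0013 -0.0021] alt [-0.002 -0.     1.998] q [ 0.14  0.95 -0.48  2.27  1.63  0.39 -0.27]
```

Call:
send_rows(commands=[0,0,0,0,0,0,0.42,0,0,0,0,0,0,0.42,0,0,0,0,0,0,0.42])

```text
clock: 8.2
tool_pos: [0.4295, 0.0201, 0.0183]
eef_rot: [0.018, 0.706, -0.018, 0.708]
contact_force: [0.7, -0.1, 0.6]
opening: 0.579
```

```bash
python3 -c "
from tgt import *
g=loc(JP,-.134); need([*g,.0186],JP[2])
s=cams.snapshot('side');p=cams.snapshot('top')
def box(mx):
    return [[*loc(JP,mx+a,b),z] for a,b,z in ((-.07,.022,.032),(-.07,-.022,.032),(.04,-.022,.032),(.04,.022,.032),(-.07,.022,.032),(-.07,.022,.012),(-.07,-.022,.012))]
crop(s,240,150,380,260,5.5,'pics/s7.png',[proj(s,box(-.0956))])
"
```

```text
t 8.2 tcp [0.4295 0.0201 0.0183] jig [-0.1324  0.0008] F [ 0.7  -0.11  0.6 ] M [ 0.04 -0.14  0.07] open 0.579
d/.25 [-0.0065 -0.0027  0.0011] rot/90 [-0.0004  0.0014 -0.0023] alt [-2.000e-03 -1.000e-03  1.998e+00] q [ 0.14  0.95 -0.48  2.27  1.63  0.39 -0.27]
```

View pics/s7.png

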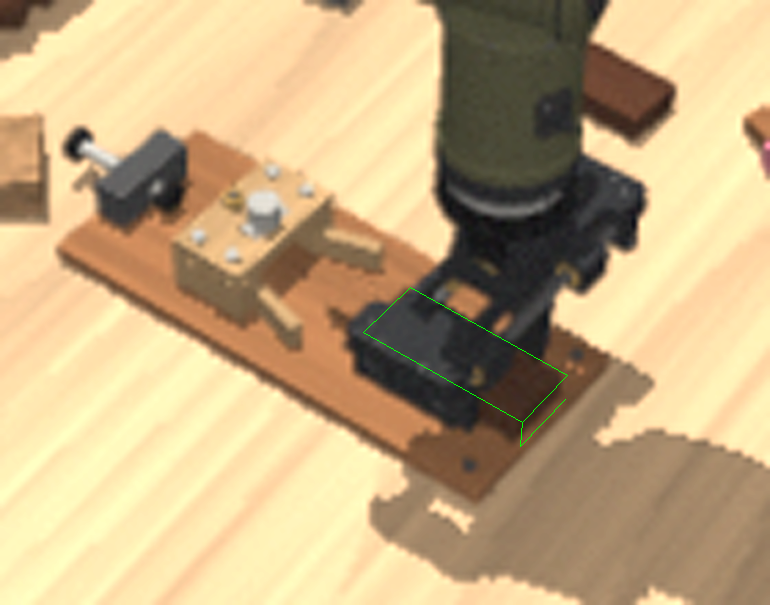

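Call:
send_rows(commands=[0,-0.003,0.006,0,0,0,0.42,0,0,0,0,0,0,0.7,0,0,0,0,0,0,0.7,0,0,0,0,0,0,0.7,0.03,-0.002,0,0,0,0,0.7,0.03,-0.002,0,0,0,0,0.7,0.03,-0.002,0,0,0,0,0.7,0,0,0,0,0,0,0.7], newtons=12)

```text
clock: 9.1
tool_pos: [0.4509, 0.0178, 0.0199]
eef_rot: [0.018, 0.707, -0.017, 0.707]
contact_force: [-0.4, 0.3, -0.0]
opening: 0.496
```

```bash
python3 -c "
from tgt import *
g=loc(JP,-.04); need([*g,.0195],JP[2])"
```

```text
t 9.1 tcp [0.4509 0.0178 0.0199] jig [-0.111  -0.0004] F [-0.38  0.3  -0.  ] M [ 0.04 -0.32 -0.03] open 0.496
d/.25 [ 0.2836 -0.0139 -0.0018] rot/90 [-0.0007 -0.0004 -0.0028] alt [ 1.000e-03 -1.000e-03  1.997e+00] q [ 0.13  0.94 -0.44  2.21  1.45  0.35 -0.06]
```

Call:
send_rows(commands=[0.03,-0.002,0,0,0,-0.002,0.7,0.03,-0.002,0,0,0,0,0.7,0.03,-0.002,0,0,0,0,0.7,0.03,-0.002,0,0,0,0,0.7,0,0,0,0,0,0,0.7])

```text
clock: 9.6
tool_pos: [0.478, 0.0159, 0.0199]
eef_rot: [0.018, 0.709, -0.018, 0.705]
contact_force: [1.0, -0.1, 0.7]
opening: 0.493
```

```bash
python3 -c "
from tgt import *
g=loc(JP,-.04); need([*g,.0195],JP[2])
s=cams.snapshot('side');crop(s,240,150,380,260,5.5,'pics/s8.png');crop(cams.snapshot('top'),270,100,370,250,5,'pics/t8.png')
"
```

```text
t 9.6 tcp [0.478  0.0159 0.0199] jig [-0.0838 -0.0009] F [ 1.02 -0.1   0.72] M [ 0.05 -0.37 -0.02] open 0.493
d/.25 [ 0.1752 -0.0061 -0.0017] rot/90 [-0.0004 -0.0033 -0.0016] alt [ 5.000e-03 -1.000e-03  1.998e+00] q [ 0.16  0.95 -0.47  2.12  1.26  0.4   0.15]
```

View pics/s8.png

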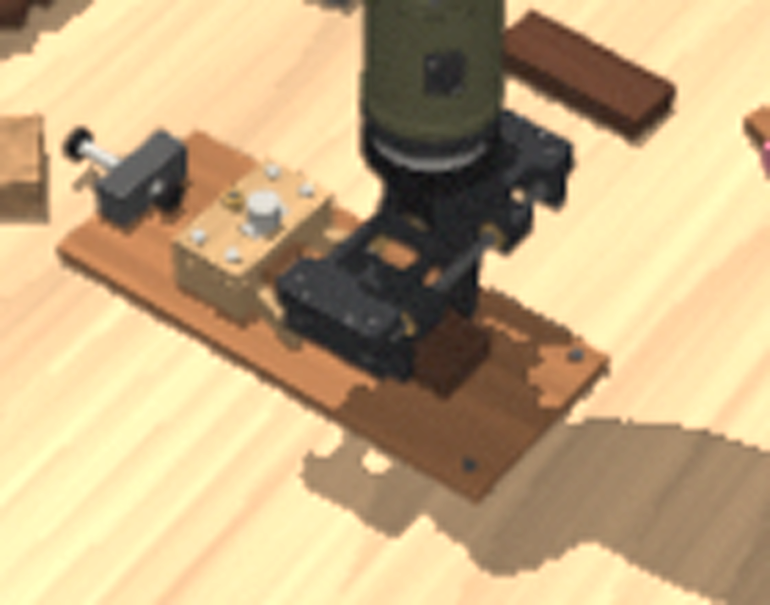

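View pics/t8.png

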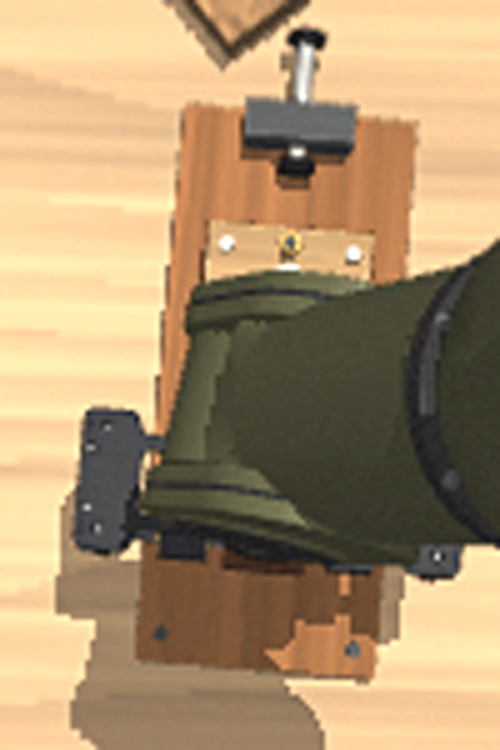

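Call:
send_rows(commands=[0.025,0,0,0,-0.003,-0.002,0.7,0.025,0,0,0,0,0,0.7,0.02,0,0,0,0,0,0.7,0,0,0,0,0,0,0.7])

```text
clock: 10.1
tool_pos: [0.4927, 0.0159, 0.0199]
eef_rot: [0.018, 0.708, -0.019, 0.705]
contact_force: [0.4, -0.1, 0.4]
opening: 0.494
```

```bash
python3 -c "
from tgt import *
g=loc(JP,-.04); need([*g,.0195],JP[2])"
```

```text
t 10.1 tcp [0.4927 0.0159 0.0199] jig [-0.0691 -0.    ] F [ 0.38 -0.13  0.42] M [ 0.06 -0.39 -0.05] open 0.494
d/.25 [ 0.1162 -0.0062 -0.0017] rot/90 [ 0.0003 -0.0029 -0.0011] alt [5.000e-03 1.000e-03 1.999e+00] q [ 0.18  0.96 -0.5   2.08  1.19  0.44  0.23]
```

Call:
send_rows(commands=[0.02,-0.001,0,0,-0.002,-0.001,0.7,0.02,-0.001,0,0,0,0,0.7,0.02,-0.001,0,0,0,0,0.7], newtons=20)

```text
clock: 10.4
tool_pos: [0.5069, 0.0153, 0.02]
eef_rot: [0.018, 0.708, -0.019, 0.706]
contact_force: [-1.9, 0.4, 2.0]
opening: 0.497
```

```bash
python3 -c "
from tgt import *
g=loc(JP,-.04); need([*g,.0195],JP[2])"
```

```text
t 10.4 tcp [0.5069 0.0153 0.02  ] jig [-0.0549  0.0001] F [-1.88  0.36  2.02] M [ 0.09  0.08 -0.04] open 0.497
d/.25 [ 0.0596 -0.0036 -0.0018] rot/90 [ 0.0006 -0.0022 -0.0009] alt [4.000e-03 1.000e-03 1.999e+00] q [ 0.19  0.97 -0.52  2.04  1.15  0.47  0.29]
```

Call:
send_rows(commands=[0.015,-0.001,0,0,-0.002,0,0.7,0.015,-0.001,0,0,0,0,0.7,0.015,-0.001,0,0,0,0,0.7])

```text
clock: 10.7
tool_pos: [0.5149, 0.0147, 0.0199]
eef_rot: [0.018, 0.709, -0.019, 0.704]
contact_force: [-6.0, -0.0, 7.3]
opening: 0.5
```

```bash
python3 -c "
from tgt import *
g=loc(JP,-.04); need([*g,.0195],JP[2])"
```

```text
t 10.7 tcp [0.5149 0.0147 0.0199] jig [-0.0468 -0.    ] F [-5.98 -0.03  7.34] M [0.24 0.97 0.06] open 0.5
d/.25 [ 0.0273 -0.0013 -0.0017] rot/90 [ 0.0009 -0.0043 -0.0013] alt [7.000e-03 1.000e-03 1.999e+00] q [ 0.2   0.98 -0.54  2.01  1.12  0.5   0.33]
```

Call:
send_rows(commands=[0.015,-0.001,0,0,-0.002,0,0.7,0.015,-0.001,0,0,0,0,0.7])

```text
clock: 10.9
tool_pos: [0.5195, 0.0144, 0.02]
eef_rot: [0.017, 0.71, -0.019, 0.704]
contact_force: [-4.5, -0.7, 4.2]
opening: 0.495
```

```bash
python3 -c "
from tgt import *
g=loc(JP,-.04); need([*g,.0195],JP[2])
s=cams.snapshot('side');crop(s,240,150,380,260,5.5,'pics/s9.png')"
```

```text
t 10.9 tcp [0.5195 0.0144 0.02  ] jig [-0.0423 -0.0001] F [-4.48 -0.71  4.21] M [0.28 0.58 0.05] open 0.495
d/.25 [ 0.0091 -0.0002 -0.0018] rot/90 [ 0.0011 -0.0057 -0.0021] alt [0.009 0.002 1.998] q [ 0.21  0.98 -0.55  1.99  1.1   0.51  0.36]
```

View pics/s9.png

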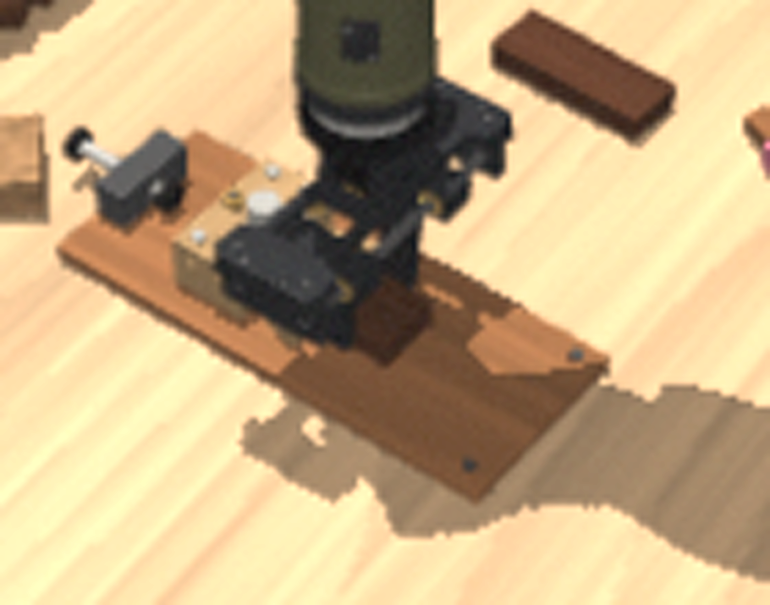

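Call:
send_rows(commands=[0,0,0,0,0,0,0.35,0,0,0,0,0,0,0.35,0,0,0,0,0,0,0.35,0,0,0.05,0,-0.005,0,0.35,0,0,0.1,0,0,0,0.35,0,0,0.08,0,0,0,0.35,0,0,0.03,0,0,0,0.35,-0.1,0.005,0,0,0,0,0.7,-0.1,0.005,0,0,0,0,1,0,0,0,0,0,0,1])

```text
clock: 11.95
tool_pos: [0.4738, 0.0164, 0.0902]
eef_rot: [0.019, 0.703, -0.019, 0.711]
contact_force: [-0.2, -0.8, 0.4]
opening: 0.399
```

```bash
python3 -c "
from tgt import *
g=loc(JP,-.1); need([*g,.0195],JP[2])
s=cams.snapshot('side');
def box(mx):
    return [[*loc(JP,mx+a,b),z] for a,b,z in ((-.07,.022,.032),(-.07,-.022,.032),(.04,-.022,.032),(.04,.022,.032),(-.07,.022,.032),(-.07,.022,.012),(-.07,-.022,.012),(-.07,-.022,.032))]
crop(s,240,150,380,260,5.5,'pics/s10.png',[proj(s,box(-.005))])"
```

```text
t 11.95 tcp [0.4738 0.0164 0.0902] jig [-0.088  -0.0006] F [-0.21 -0.8   0.45] M [ 0.06 -0.16  0.01] open 0.399
d/.25 [-0.0477  0.0049 -0.2826] rot/90 [0.0004 0.0068 0.0003] alt [ 1.1e-02 -1.0e-03 -2.0e+00] q [ 0.23  0.83 -0.6   2.13  1.05  0.51  0.33]
```

View pics/s10.png

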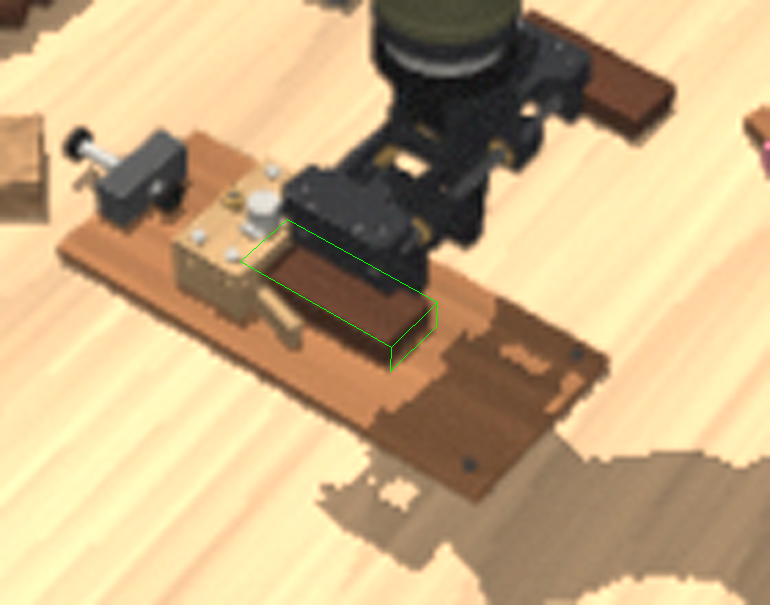

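Call:
send_rows(commands=[-0.08,0.006,0,0,0.006,0,1,-0.02,0,-0.03,0,0,0,1,0,0,-0.08,0,0,0,1,0,0,-0.08,0,0,0,1,0,0,0,0,0,0,1])

```text
clock: 12.5
tool_pos: [0.4588, 0.0185, 0.0419]
eef_rot: [0.021, 0.702, -0.02, 0.712]
contact_force: [-0.5, -1.1, 0.4]
opening: 0.004
```

```bash
python3 -c "
from tgt import *
g=loc(JP,-.1); need([*g,.015],JP[2])"
```

```text
t 12.5 tcp [0.4588 0.0185 0.0419] jig [-0.1031  0.0007] F [-0.53 -1.06  0.37] M [-0.   -0.07  0.01] open 0.004
d/.25 [ 0.0123 -0.0036 -0.1075] rot/90 [-0.001   0.0093  0.0028] alt [ 0.015  0.002 -1.997] q [ 0.13  0.89 -0.44  2.2   1.33  0.35  0.05]
```

Call:
send_rows(commands=[0,-0.003,-0.045,0,0.01,0.003,1,0,0,-0.035,0,0.004,0,1,0,0,-0.015,0,0,0,1,0,0,0,0,0,0,1])

```text
clock: 12.9
tool_pos: [0.4622, 0.0179, 0.017]
eef_rot: [0.02, 0.709, -0.019, 0.705]
contact_force: [0.1, -0.1, 0.7]
opening: 0.003
```

```bash
python3 -c "
from tgt import *
g=loc(JP,-.09); need([*g,.015],JP[2])
s=cams.snapshot('side')
crop(s,240,150,380,260,5.5,'pics/s11.png')"
```

```text
t 12.9 tcp [0.4622 0.0179 0.017 ] jig [-0.0997  0.0003] F [ 0.15 -0.05  0.74] M [ 0.08 -0.13  0.04] open 0.003
d/.25 [ 0.0385 -0.0032 -0.0081] rot/90 [-0.0016 -0.0031  0.0008] alt [-0.005  0.002 -1.999] q [ 0.12  0.95 -0.42  2.17  1.36  0.34  0.03]
```

View pics/s11.png

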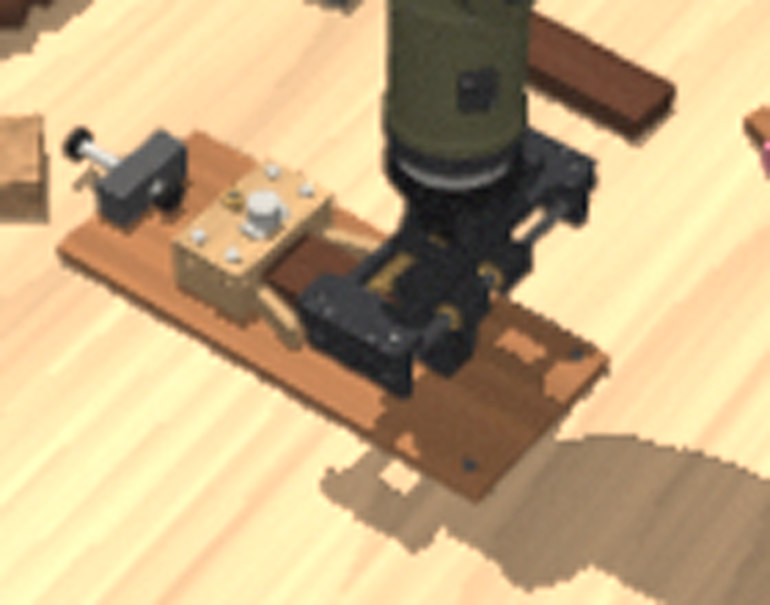

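Call:
send_rows(commands=[0.03,-0.002,-0.004,0,-0.003,0,1,0.025,-0.002,0,0,0,0,1,0.02,-0.001,0,0,0,0,1,0.02,-0.001,0,0,0,0,1])

```text
clock: 13.35
tool_pos: [0.4861, 0.016, 0.0173]
eef_rot: [0.02, 0.707, -0.019, 0.707]
contact_force: [-1.6, 0.7, -0.8]
opening: 0.006
```

```bash
python3 -c "
from tgt import *
g=loc(JP,-.05); need([*g,.016],JP[2])"
```

```text
t 13.35 tcp [0.4861 0.016  0.0173] jig [-0.0757 -0.0003] F [-1.57  0.71 -0.81] M [0.11 0.25 0.07] open 0.006
d/.25 [ 0.1027 -0.0042 -0.0051] rot/90 [-0.0011 -0.0006  0.    ] alt [-1.e-03  2.e-03 -2.e+00] q [ 0.15  0.96 -0.46  2.1   1.24  0.4   0.18]
```

Call:
send_rows(commands=[0.02,-0.001,0,0,0,0,1,0.02,-0.001,0,0,0,0,1,0.015,-0.001,0,0,0,0,1])

```text
clock: 13.65
tool_pos: [0.4991, 0.0146, 0.0176]
eef_rot: [0.02, 0.708, -0.019, 0.706]
contact_force: [-2.5, 0.3, -0.3]
opening: 0.005
```

```bash
python3 -c "
from tgt import *
g=loc(JP,-.05); need([*g,.016],JP[2])
s=cams.snapshot('side')
crop(s,250,165,350,245,7,'pics/s12.png');crop(cams.snapshot('top'),290,100,360,170,9,'pics/t12.png');
print(telemetry.get_state()['contact_force'])"
```

```text
t 13.65 tcp [0.4991 0.0146 0.0176] jig [-0.0626 -0.001 ] F [-2.49  0.33 -0.34] M [0.05 0.23 0.02] open 0.005
d/.25 [ 0.0507  0.0012 -0.0066] rot/90 [-0.0007 -0.0024  0.0001] alt [-4.e-03  1.e-03 -2.e+00] q [ 0.18  0.97 -0.5   2.06  1.17  0.44  0.26]
[0.61587243 0.02716158 0.00645007]
```

View pics/s12.png

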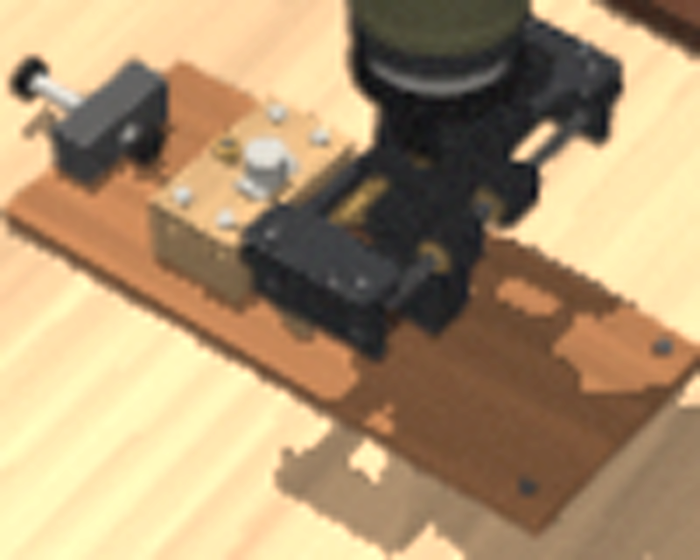

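View pics/t12.png

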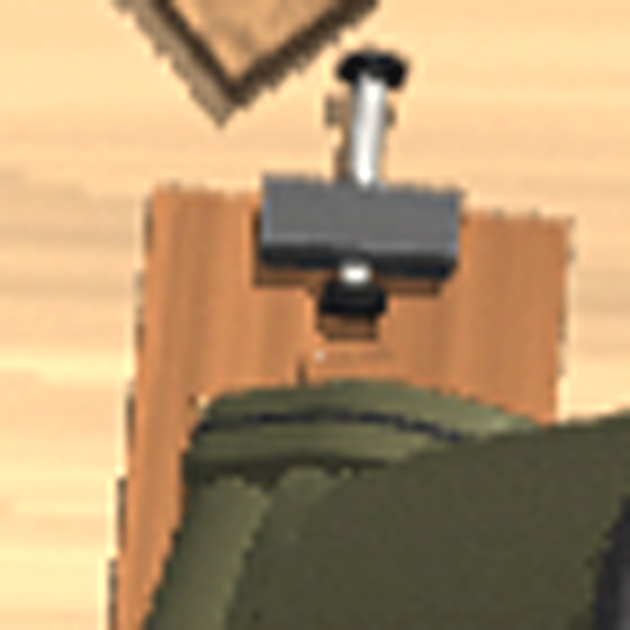

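Call:
send_rows(commands=[0.012,0.001,-0.003,0,-0.001,0,1,0.012,0,0,0,0,0,1])

```text
clock: 13.95
tool_pos: [0.5047, 0.0147, 0.017]
eef_rot: [0.019, 0.708, -0.019, 0.706]
contact_force: [-1.8, -0.2, -1.7]
opening: 0.004
```

Call:
send_rows(commands=[0.012,0,0,0,0,0,1])

```text
clock: 14.05
tool_pos: [0.5076, 0.0147, 0.017]
eef_rot: [0.019, 0.708, -0.019, 0.706]
contact_force: [-3.4, 0.4, 1.7]
opening: 0.003
```

```bash
python3 -c "
from tgt import *
g=loc(JP,-.05); need([*g,.016],JP[2])
crop(cams.snapshot('top'),290,100,360,170,9,'pics/t13.png');
"
```

```text
t 14.05 tcp [0.5076 0.0147 0.017 ] jig [-0.0541 -0.0005] F [-3.39  0.45  1.71] M [ 0.05  0.43 -0.  ] open 0.003
d/.25 [ 0.0167  0.001  -0.0039] rot/90 [-0.0003 -0.002  -0.0001] alt [ 0.003 -0.     2.   ] q [ 0.19  0.97 -0.51  2.04  1.15  0.46  0.29]
```

View pics/t13.png

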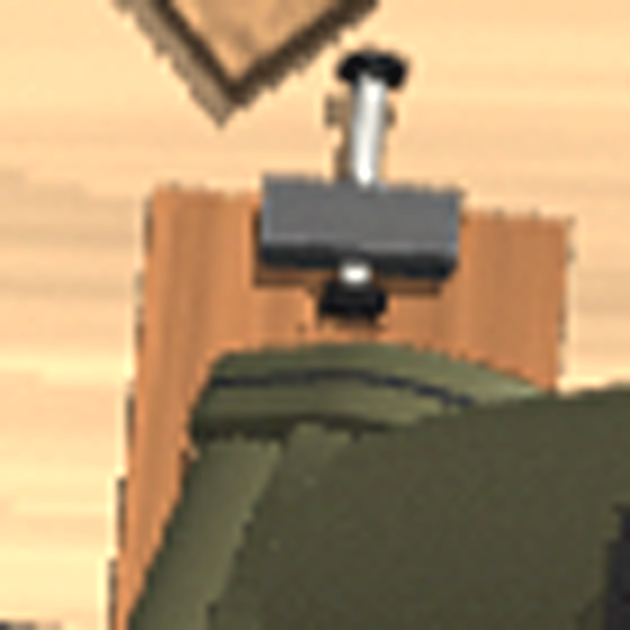

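Call:
send_rows(commands=[0.008,0,0,0,0,0,1])

```text
clock: 14.2
tool_pos: [0.51, 0.0147, 0.017]
eef_rot: [0.019, 0.708, -0.019, 0.706]
contact_force: [-2.7, -0.2, 0.1]
opening: 0.007
```

Call:
send_rows(commands=[0.008,0,0,0,0,0,1])

```text
clock: 14.3
tool_pos: [0.5121, 0.0146, 0.017]
eef_rot: [0.019, 0.708, -0.019, 0.706]
contact_force: [-3.2, -0.4, 1.3]
opening: 0.004
```

Call:
send_rows(commands=[0.006,0,0,0,0,0,1])

```text
clock: 14.4
tool_pos: [0.5136, 0.0146, 0.017]
eef_rot: [0.019, 0.708, -0.019, 0.706]
contact_force: [-3.6, 0.6, -0.2]
opening: 0.006
```

Call:
send_rows(commands=[0.005,0,0,0,0,0,1])

```text
clock: 14.5
tool_pos: [0.5144, 0.0146, 0.017]
eef_rot: [0.019, 0.708, -0.019, 0.705]
contact_force: [-5.5, -0.4, 2.9]
opening: 0.005
```

Call:
send_rows(commands=[0.005,0,0,0,0,0,1])

```text
clock: 14.6
tool_pos: [0.5145, 0.0146, 0.017]
eef_rot: [0.019, 0.709, -0.019, 0.705]
contact_force: [-6.7, -0.1, 3.8]
opening: 0.004
```

Call:
send_rows(commands=[0.005,0,0,0,0,0,1])

```text
clock: 14.7
tool_pos: [0.5144, 0.0146, 0.017]
eef_rot: [0.019, 0.71, -0.019, 0.704]
contact_force: [-5.5, 0.5, 3.3]
opening: 0.004
```

Call:
send_rows(commands=[0.007,0,0,0,0,0,1])

```text
clock: 14.8
tool_pos: [0.5145, 0.0146, 0.017]
eef_rot: [0.018, 0.711, -0.019, 0.703]
contact_force: [-6.7, 0.1, 5.0]
opening: 0.01
```

Call:
send_rows(commands=[0.007,0,0,0,0,0,1])

```text
clock: 14.9
tool_pos: [0.5145, 0.0145, 0.017]
eef_rot: [0.018, 0.712, -0.019, 0.702]
contact_force: [-6.3, 0.7, 4.8]
opening: 0.003
```

```bash
python3 -c "
from tgt import *
g=loc(JP,-.05); need([*g,.016],JP[2])
"
```

```text
t 14.9 tcp [0.5145 0.0145 0.017 ] jig [-0.0473 -0.0002] F [-6.31  0.73  4.78] M [ 0.09  1.22 -0.  ] open 0.003
d/.25 [-0.0109  0.0015 -0.0041] rot/90 [ 0.0012 -0.0091 -0.0009] alt [0.014 0.002 1.999] q [ 0.2   0.98 -0.54  2.    1.1   0.5   0.35]
```

Call:
send_rows(commands=[0.004,0,0.001,0.001,-0.012,-0.001,1])

```text
clock: 15.0
tool_pos: [0.515, 0.0146, 0.017]
eef_rot: [0.019, 0.706, -0.019, 0.708]
contact_force: [-2.5, -0.8, -1.5]
opening: 0.004
```

Call:
send_rows(commands=[0.006,0,0.001,0,-0.012,0,1])

```text
clock: 15.1
tool_pos: [0.5154, 0.0144, 0.0169]
eef_rot: [0.02, 0.699, -0.019, 0.714]
contact_force: [-5.0, 0.4, -3.0]
opening: 0.006
```

```bash
python3 -c "
from tgt import *
g=loc(JP,-.05); need([*g,.016],JP[2])
"
```

```text
t 15.1 tcp [0.5154 0.0144 0.0169] jig [-0.0463 -0.0003] F [-4.98  0.45 -2.99] M [0.1  0.88 0.02] open 0.006
d/.25 [-0.0145  0.0019 -0.0035] rot/90 [-0.0001  0.0133  0.0005] alt [ 0.021  0.    -1.999] q [ 0.17  0.97 -0.49  2.04  1.19  0.43  0.26]
```

Call:
send_rows(commands=[0.006,0,0,0,0.008,0,1])

```text
clock: 15.2
tool_pos: [0.5149, 0.0146, 0.0169]
eef_rot: [0.019, 0.705, -0.019, 0.709]
contact_force: [-6.5, 0.7, 4.4]
opening: 0.003
```

Call:
send_rows(commands=[0.009,0,0,0,-0.002,0,1])

```text
clock: 15.3
tool_pos: [0.5152, 0.0145, 0.0167]
eef_rot: [0.018, 0.705, -0.019, 0.709]
contact_force: [-8.3, -0.0, 5.2]
opening: 0.004
```

```bash
python3 -c "
from tgt import *
g=loc(JP,-.05); need([*g,.016],JP[2])
"
```

```text
t 15.3 tcp [0.5152 0.0145 0.0167] jig [-0.0465 -0.0002] F [-8.31 -0.03  5.17] M [ 0.02  1.34 -0.02] open 0.004
d/.25 [-0.0138  0.0017 -0.0029] rot/90 [ 0.0009  0.0033 -0.0009] alt [-5.000e-03  1.000e-03  1.999e+00] q [ 0.19  0.98 -0.51  2.02  1.15  0.46  0.3 ]
```

Call:
send_rows(commands=[0.011,0,0.001,0,-0.002,0,1])

```text
clock: 15.4
tool_pos: [0.5154, 0.0144, 0.0168]
eef_rot: [0.018, 0.705, -0.019, 0.708]
contact_force: [-8.3, 1.0, 2.3]
opening: 0.005
```

Call:
send_rows(commands=[0.011,0,0.002,0,-0.002,0,1])

```text
clock: 15.5
tool_pos: [0.5157, 0.0143, 0.0168]
eef_rot: [0.017, 0.706, -0.019, 0.708]
contact_force: [-6.1, -0.1, -0.5]
opening: 0.007
```

Call:
send_rows(commands=[0.012,0,0.001,0.001,-0.001,0,1])

```text
clock: 15.6
tool_pos: [0.5157, 0.0143, 0.0168]
eef_rot: [0.017, 0.707, -0.019, 0.707]
contact_force: [-9.0, 1.0, 6.9]
opening: -0.0
```

Call:
send_rows(commands=[0.012,0,0.001,0.001,-0.001,0,1])

```text
clock: 15.7
tool_pos: [0.5156, 0.0143, 0.0168]
eef_rot: [0.017, 0.708, -0.018, 0.705]
contact_force: [-8.4, 0.7, 6.2]
opening: 0.005
```

```bash
python3 -c "
from tgt import *
g=loc(JP,-.05); need([*g,.016],JP[2])
"
```

```text
t 15.7 tcp [0.5156 0.0143 0.0168] jig [-0.0461 -0.0004] F [-8.4   0.67  6.15] M [ 0.13  1.62 -0.07] open 0.005
d/.25 [-0.0154  0.0023 -0.0032] rot/90 [ 0.0006 -0.0026 -0.0026] alt [4.000e-03 1.000e-03 1.997e+00] q [ 0.19  0.98 -0.52  2.01  1.12  0.48  0.33]
```

Call:
send_rows(commands=[0.013,0,0.001,0,-0.005,0,1])

```text
clock: 15.8
tool_pos: [0.5157, 0.0142, 0.0168]
eef_rot: [0.017, 0.707, -0.018, 0.706]
contact_force: [-9.0, -0.1, 3.9]
opening: 0.006
```

Call:
send_rows(commands=[0.014,0,0,0,-0.003,0,1])

```text
clock: 15.9
tool_pos: [0.5157, 0.0142, 0.0166]
eef_rot: [0.016, 0.708, -0.018, 0.706]
contact_force: [-9.6, 0.4, 7.8]
opening: 0.003
```

Call:
send_rows(commands=[0.016,0,0.001,0,-0.005,0,1])

```text
clock: 16.0
tool_pos: [0.5159, 0.0141, 0.0166]
eef_rot: [0.016, 0.707, -0.018, 0.707]
contact_force: [-10.7, 0.7, 5.2]
opening: 0.004
```

Call:
send_rows(commands=[0.016,0,0.001,0,-0.005,0,1])

```text
clock: 16.1
tool_pos: [0.5159, 0.0142, 0.0166]
eef_rot: [0.015, 0.707, -0.018, 0.707]
contact_force: [-9.5, 0.9, 6.5]
opening: 0.007
```

```bash
python3 -c "
from tgt import *
g=loc(JP,-.05); need([*g,.016],JP[2])
"
```

```text
t 16.1 tcp [0.5159 0.0142 0.0166] jig [-0.0459 -0.0005] F [-9.47  0.95  6.52] M [ 0.22  1.98 -0.11] open 0.007
d/.25 [-0.0164  0.003  -0.0023] rot/90 [ 0.0027  0.0005 -0.0043] alt [-1.000e-03  4.000e-03  1.996e+00] q [ 0.19  0.98 -0.52  2.01  1.13  0.47  0.32]
```

Call:
send_rows(commands=[0.019,0,0.001,0.001,-0.005,-0.002,1])

```text
clock: 16.2
tool_pos: [0.5161, 0.0141, 0.0166]
eef_rot: [0.016, 0.706, -0.019, 0.707]
contact_force: [-12.9, 1.4, 9.1]
opening: 0.006
```

Call:
send_rows(commands=[0.019,0,0.001,0.001,-0.005,-0.002,1])

```text
clock: 16.3
tool_pos: [0.5161, 0.0142, 0.0165]
eef_rot: [0.017, 0.706, -0.019, 0.707]
contact_force: [-11.8, 1.6, 8.1]
opening: 0.008
```

```bash
python3 -c "
from tgt import *
g=loc(JP,-.05); need([*g,.016],JP[2])
"
```

```text
t 16.3 tcp [0.5161 0.0142 0.0165] jig [-0.0457 -0.0005] F [-11.84   1.64   8.11] M [ 0.28  2.33 -0.09] open 0.008
d/.25 [-0.0173  0.003  -0.0021] rot/90 [ 0.0022  0.001  -0.0017] alt [-0.002  0.003  1.998] q [ 0.19  0.98 -0.52  2.01  1.13  0.47  0.31]
```

Total push is about 12 N. Taking off roughly 2.8 N of shoe drag and the friction from the downward component leaves about 6–9 N at the stop, and the 2.6 mm of compression gives about 7.8 N. I'll back off now.

Call:
send_rows(commands=[-0.01,0,0,0,0,0,1,-0.02,0.001,0,0,0,0,1,-0.06,0.003,0,0,0,0,1,-0.1,0.005,0,0,0,0,1,0,0,0.1,0,0,0,1,0,0,0.15,0,0,0,1,0,0,0.15,0,0,0,1,0,0.15,0.1,0,0,0,1,0,0.19,0,0,0,0,1,0,0.19,0,0,0,0,1,0,0.19,0,0,0,0,1,0,0.19,0,0,0,0,1])

```text
clock: 17.5
tool_pos: [0.4809, 0.2446, 0.1491]
eef_rot: [0.026, 0.697, -0.026, 0.716]
contact_force: [0.5, 0.2, -0.4]
opening: 0.005
```

```bash
python3 -c "
from tgt import *
g=loc(JP,-.05); need([*g,.016],JP[2])
s=cams.snapshot('side');p=cams.snapshot('top')
crop(s,240,150,380,260,5.5,'pics/s20.png');crop(p,290,100,360,170,9,'pics/t20.png');cv2.imwrite('pics/t20f.png',p['image'])"
```

```text
t 17.5 tcp [0.4809 0.2446 0.1491] jig [-0.0933  0.2276] F [ 0.54  0.18 -0.44] M [ 0.07 -0.18  0.01] open 0.005
d/.25 [ 0.1235 -0.9186 -0.5322] rot/90 [0.001  0.0176 0.0123] alt [ 0.027 -0.002 -1.988] q [-0.17  0.78 -0.67  1.92  0.78  0.71  0.18]
```

View pics/s20.png

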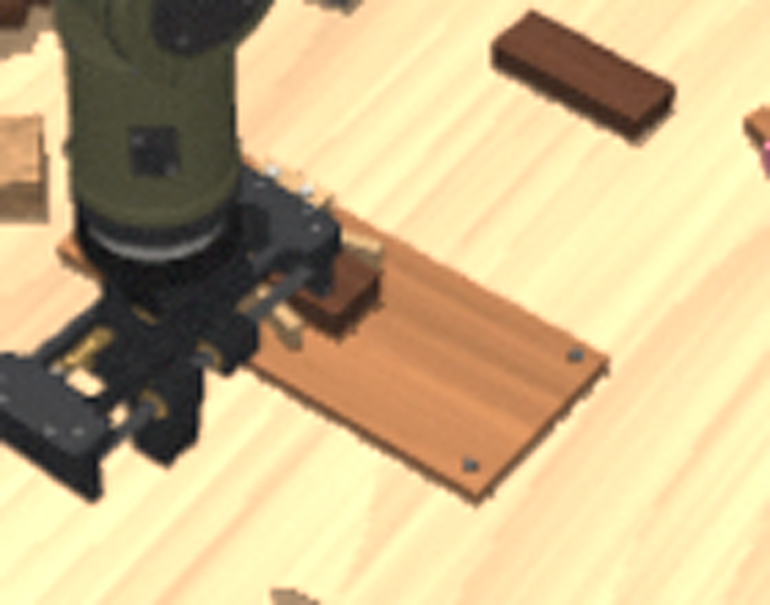

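View pics/t20.png

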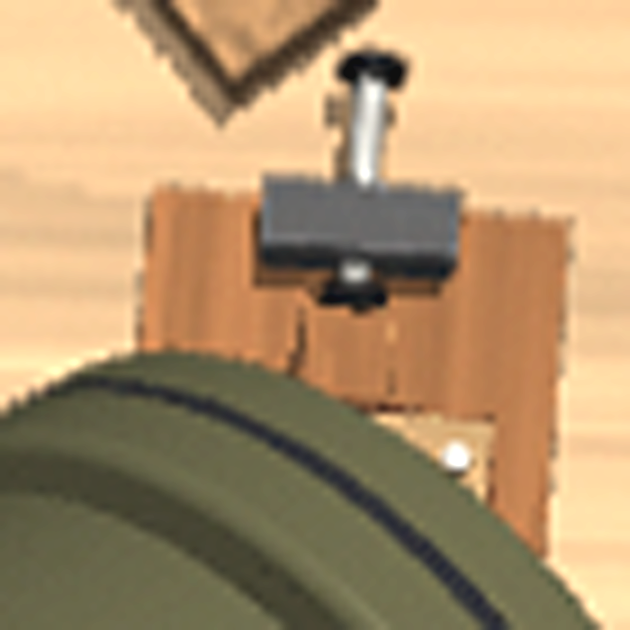

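View pics/t20f.png

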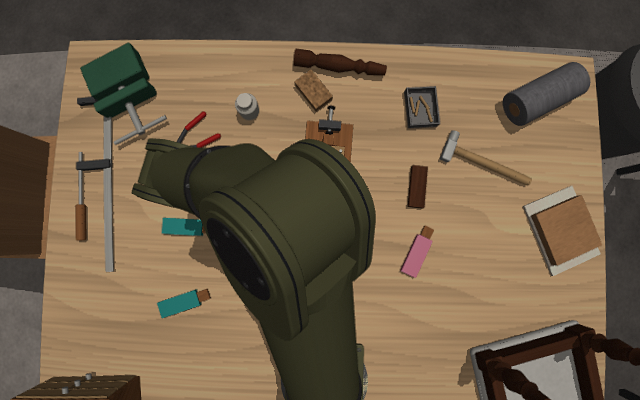

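Call:
send_rows(commands=[-0.05,0.18,0.05,0,0,0,1,-0.05,0.18,0.05,0,0,0,1,-0.05,0.18,0.05,0,0,0,1,-0.05,0.18,0.05,0,0,0,1,0,0,0,0,0,0,1,0,0,0,0,0,0,1])

```text
clock: 18.2
tool_pos: [0.4341, 0.4314, 0.2007]
eef_rot: [0.029, 0.693, -0.019, 0.72]
contact_force: [1.1, -0.6, -0.6]
opening: 0.001
```

```bash
python3 -c "
from tgt import *
s=cams.snapshot('side');p=cams.snapshot('top')
def box(mx):
    return [[*loc(JP,mx+a,b),z] for a,b,z in ((-.07,.022,.032),(-.07,-.022,.032),(.04,-.022,.032),(.04,.022,.032),(-.07,.022,.032),(-.07,.022,.012),(-.07,-.022,.012),(-.07,-.022,.032))]
crop(s,240,150,380,260,5.5,'pics/s21.png',[proj(s,box(.032))]);crop(p,290,100,360,170,9,'pics/t21.png')
print(telemetry.get_state()['contact_force'], telemetry.get_state()['clock'])"
```

```text
[0.6888164  0.3101314  0.11247129] 18.3
```

View pics/s21.png

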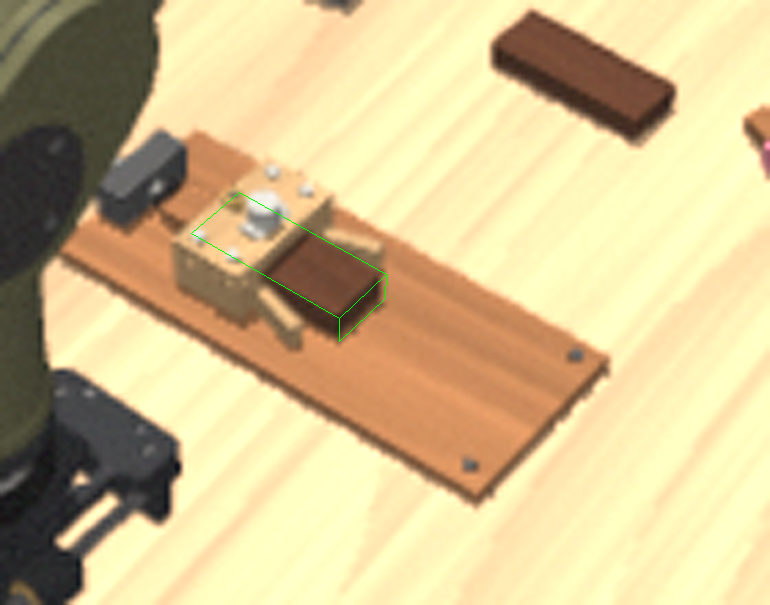

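View pics/t21.png

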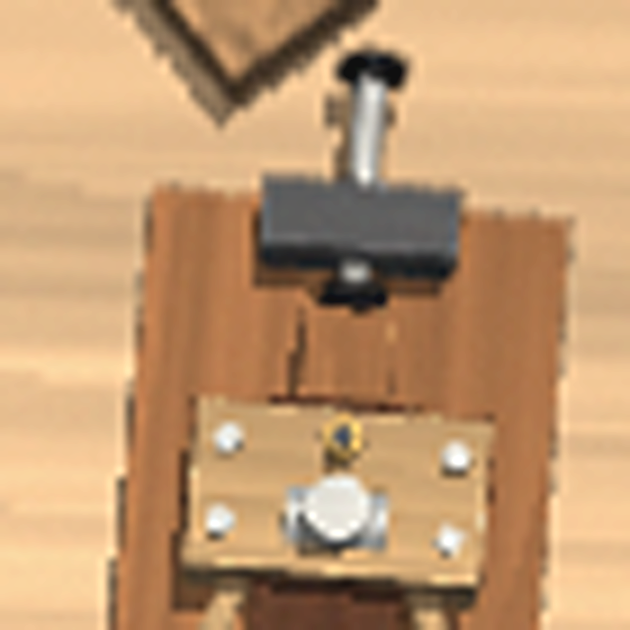

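The rail lies flat with its tail where the overlay predicts. In the top view the tenon reaches the rubber tip, at about crop (350,305).

```bash
python3 -c "
from h import *
print(job.finish_job())"
```

```text
the job is handed in; nothing more can be done
None
```

The rail is in the jig, lying flat with its tenon against the rubber-tipped screw. The arm is clear of everything, and I handed the job in at about 18 s.

- **What I did:** I gripped the dark rail, laid it on the jig base and slid it gripped under the bridge, past the shoe's hump. I then let go and pushed its tail with the closed fingers until the tenon met the stop.
- **Final press:** the wrist read about 12 to 13 N in total. Taking off about 2.8 N of shoe drag and some friction from the fingers pressing down leaves about 6 to 9.5 N at the stop. The tool moved about 2.6 mm after contact, which at 1 mm per 3 N means about 7.8 N. Both are estimates, because the stop force cannot be read directly and the wrist reading varies by about 1 N.
- **Uneven pressing:** the tool tilted by about 1° while pressing, so the vertical force on it swung between about -3 and +9 N.
- **Last checks:** the pictures taken after letting go show the rail flat with the tenon against the rubber tip. The offcut and glue pot were where they started, and the robot was touching nothing. No check failed.

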